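# Close a watch back in the bench press with one turn of the wheel

### The job

The watch on the press's slide is waiting to have its snap back pressed on. Push the slide fully home under the ram, then close the press by pushing its wheel round clockwise (seen from above) by the red handle through exactly one turn, until the handle stands over the red-tipped pointer again; any further would crack the glass. Only push: do not grip the handle, keep off the watch itself, and leave the other things on the table where they are.

Things in the scene. Friction and masses are not known exactly. Their poses are not given: they have to be found in the camera images.
- press: Dark teal C-frame screw press, fixed. Origin on the table straight below the screw's axis. Foot plate: x -56 to 56, y -75 to 107 mm, 20 mm high. Column (46 mm wide) at y 58 to 94 mm, with an arm up to z = 152 mm over the axis; the throat is open to -y and both x sides. The slide moves along y, coming in from -y; the pointer is on the -x side, toward the robot. The wheel is its highest part.
- die_slide (a joint): Die slide, m: 0 = fully home against its stop, with the watch centred under the ram; grows as the slide stands out along the press's -y (35 to 52 mm at the start). It needs about 3 N to push and stays where it is left.
- slide_face (a point): Centre of the outer face of the slide's upright push plate, which faces the press's -y. The plate is 50 mm wide (press x), 10 mm thick, its top at z = 68 mm, its lower edge at z = 22 mm; this point is at z = 46 mm. With the slide home it lies 135 mm from the screw's axis along the press's -y. The point has the press's axes.
- wheel (a joint): Hand wheel on the screw, rad: 0 at the start with the handle over the pointer; grows clockwise seen from above; one full turn = 6.283. It turns with about 0.12 N m of friction (2 N at the handle, a little more at the end as the back is pressed in) and stays where it is left. It sinks with the screw, 12 mm per clockwise turn. There is no stop at the full turn.
- wheel_hub (a point): Centre of the wheel, on the screw's vertical axis, on top of the hub, at z = 192 mm at the start (a 6.5 mm high nut stands on it). The wheel is a dark steel ring on three spokes, 136 mm over all, the top of its rim 6 mm below this point. The point turns with the wheel.
- wheel_handle (a point): Middle of the red upright handle, 62 mm from the wheel's axis and at z = 214 mm at the start. It stands on the rim at the end of the spoke with the painted red line. It goes round and down with the wheel.
- crank_handle: The red handle itself, a plain upright revolving grip 18 mm in diameter and 51 mm high that spins freely on its pin; its origin is the centre of its lower end, 2.5 mm above the rim's top (z = 188.5 mm at the start).
- pointer_tip (a point): Red tip of the steel pointer fixed to the press's arm, 92 mm from the screw's axis on the press's -x side, at z = 152 mm, below the wheel and sticking out beyond its rim. It marks where the handle stands at the start and after each full turn.
- watch_back: Snap back of the watch, a bright steel disc 33 mm in diameter on top of the round steel case (41 mm), which lies face down in a white nylon die (54 mm) on the slide and travels with it. Origin: centre of the back's underside, at z = 52.6 mm at the start, when it stands 3 mm proud. The ram reaches it after about three quarters of a turn and seats it at one turn, if the slide is home.
- back_seat (a point): Where the origin of the watch back comes to lie when it is seated flush (z = 49.6 mm); moves with the slide, has the press's axes.
- die_rack: Wooden block 48 x 118 mm with three white spare dies, 39 mm high; origin under its centre.
- card_terminal: Dark card terminal with keypad, 164 x 67 x 50 mm, fixed to the table; origin under its centre.
- notebook: Blue spiral notebook with a white pen lying on it, 148 x 109 x 14 mm, fixed to the table; origin under its centre.
- tape_roll: Roll of brown tape lying flat, 93 mm in diameter, 48 mm high, fixed; origin under its centre.
- ring_box: Dark blue ring box, 55 x 52 x 45 mm; origin under its centre.
- red_box: Dark red ring box, 55 x 52 x 45 mm; origin under its centre.
- pad_brooches: Black display easel at the right front of the table, fixed; its top is 0.29 m above the table. The other two easels, left of and behind the press, are 0.21 m high.

How it is judged:
On the way, in this order (a step that is already met when the one before it is completed fails the run):
1. the slide is pushed fully home (within 3 mm) while the wheel has not yet been turned (value of joint die_slide below 0.003 m and value of joint wheel below 0.5 rad), for 0.1 s.
2. the wheel is pushed by its handle through the first quarter turn (value of joint wheel between 1 and 2.3 rad and contact force between any of the fingers, the arm and crank_handle above 0.3 N).
3. the wheel is pushed by its handle through the half turn (value of joint wheel between 2.6 and 3.9 rad and contact force between any of the fingers, the arm and crank_handle above 0.3 N).
4. the wheel is pushed by its handle through three quarters of a turn (value of joint wheel between 4.2 and 5.5 rad and contact force between any of the fingers, the arm and crank_handle above 0.3 N).
At the end, for the whole second after the job is handed in: The wheel stands still one full turn clockwise from its start, within 0.2 rad (about 11 degrees); the watch's back is pressed down to within 1.2 mm of its seat (it starts 3 mm above it); the slide is home within 3 mm (value of joint wheel between 6.0832 and 6.4832 rad and not (velocity of joint wheel above 0.05 rad/s) and not (velocity of joint wheel below -0.05 rad/s) and z of watch_back in the frame of back_seat below 0.0012 m and value of joint die_slide below 0.003 m); the robot touches nothing.
It fails at once if the wheel is run more than 0.3 rad past one full turn (value of joint wheel above 6.5832 rad).
It fails at once if the wheel is turned the wrong way by more than 0.3 rad (value of joint wheel below -0.3 rad).
It fails at once if the handle is gripped or struck: more than 30 N on it (contact force between any of the fingers, the arm and crank_handle above 30 N).
It fails at once if the robot touches the back of the watch (contact force between any of the fingers, the arm and watch_back above 0.5 N).
It fails at once if the die rack or a ring box is moved by more than 25 mm (distance of any of die_rack, ring_box, red_box from where it was at the start of the episode above 0.025 m).
It also fails if it takes over 67 s, if anything falls off the work surface, if the arm or the gripper's body presses on something with over 40 N, if the wrist force passes 120 N, or if a joint passes its speed limit or range.

### The arm

A 7-joint arm with a two-finger parallel gripper is mounted at the origin on a cart in front of the work surface, level with it; the furniture and walls round the work are solid. World frame = base frame: x ahead of the robot, y to its left, z up, the work surface at z = 0. Lengths are in m, angles in rad, forces in N, time in s.
With the tool pointing down it reaches from about 0.4 to 0.875 m from the base axis. Payload 6.5 kg.
Tool frame: the origin (TCP) lies midway between the tips of the shut fingers; the grasp point (between the pads) lies 19 mm behind it; z points along the fingers, y is the line along which they close (so a half turn about z gives the same grasp; the last joint's range is limited). The gripper opens to 88 mm and grips with 3 to 60 N. Pads are 18 mm wide; open, the fingers measure 123 mm over their backs; the gripper's body (75 mm by 187 mm) begins 45 mm behind the grasp point.
Start: joints at [1.057, 0.536, -0.004, 1.538, 0.003, 1.067, -0.071], TCP at [0.281, -0.586, 0.239] pointing down, gripper open.
Joint ranges: [-2.7, 2.7], [-0.37, 2.16], [-1.27, 1.26], [0.24, 2.4], [-1.31, 4.45], [0.19, 1.91], [-2.76, 2.76]. Speed limits (rad/s): [2.39, 2.39, 3.14, 3.14, 3.14, 3.14, 3.14].

### API

Orientations are given as a rotation vector (axis times angle).
In Python, from workcell import manip, solve_ik, snapshot, order gives the robot as it stands. Calls block until the motion is done:
- manip.reach(position, orientation): joint-space move of the TCP to a pose.
- manip.servo_line(position, rate=0.15, rotation=None): straight line of the TCP; rotation=None keeps the orientation; rate is the mean speed in m/s.
- manip.goto_joints(angles): joint-space move.
- manip.grip(opening, force=None): finger opening in m; force is the grip in N (None keeps the last); returns when the fingers have stopped.
- manip.pause(seconds).
- solve_ik(position, orientation): joint angles nearest the present ones, or None.
- snapshot(name): name is "scene" or "side" or "wrist"; returns a dict with "frame" (384x512x3 uint8, blue, green, red), "range_z" (384x512 float32, m along the optical axis (not along the pixel's ray), 0 where there is no reading), "intrinsics" (3x3 intrinsics, pixels), "T" (4x4, takes a point from camera to world coordinates). Camera axes: x right, y down, z forward; pixel columns grow to the right and rows downward; lengths in m; the calibration is good to about 2 mm. A picture is of the moment at which its call begins.
A pose or a line that the arm cannot do raises manip.PlanningError and nothing moves.
- order.job_done(): hands the job in; it is judged then, once.
Readings, each from a call of its own:
- manip.read_time(): time.
- manip.read_joints(): joint angles.
- manip.read_qd(): joint speeds.
- manip.read_joint_torque(): joint torques, N m.
- manip.read_eef_pos(): TCP position.
- manip.read_eef_rot(): TCP orientation.
- manip.read_wrist_force(): force on the tool from outside, world axes, zero at the start.
- manip.read_moment(): the same for the moment, N m.
- manip.read_grip_width(): finger opening in m.
- manip.read_grip_force(): force on a finger pad.
Only numpy, scipy, OpenCV 4.12 (cv2) and the standard library are available. Lean on these libraries where they do the work, as an engineer would, in place of code of your own. Each camera call takes 0.05 s, during which the arm holds its last target. There are 200 camera calls.

## Working session

There is one attempt and no reset: what is moved stays moved. The work goes in short steps, each a Python script; the robot and the scene stay as the last script left them, time stands still between calls to the robot, and variables do not carry over. Pictures are saved under pics/ and viewed, at most 10 in all, crops included, and the job is handed in when it is done.

```bash
mkdir -p pics; ls
python3 - <<'E'
from workcell import manip, snapshot
import cv2, numpy as np
for n in ("scene","side"):
    s=snapshot(n); cv2.imwrite(f"pics/{n}0.png",cv2.resize(s["frame"],(800,600),interpolation=cv2.INTER_CUBIC))
    np.savez(f"pics/{n}0.npz",**s); print(n,s["T"].round(3).tolist())
print(manip.read_time(),manip.read_eef_rot())
E
```

```text
pics
scene [[0.735, 0.596, -0.323, 0.866], [0.678, -0.636, 0.369, -0.358], [0.014, -0.49, -0.872, 1.011], [0.0, 0.0, 0.0, 1.0]]
side [[0.524, 0.428, -0.736, 1.266], [0.851, -0.242, 0.466, -0.439], [0.022, -0.871, -0.491, 0.631], [0.0, 0.0, 0.0, 1.0]]
0.1 [-3.06173145e+00 -6.97347382e-01  6.60062464e-04]
```

View pics/scene0.png

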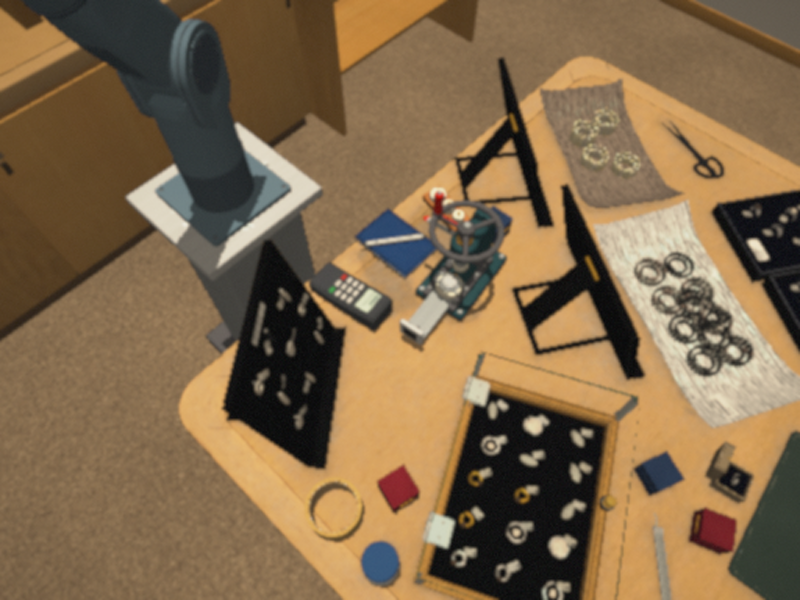

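View pics/side0.png

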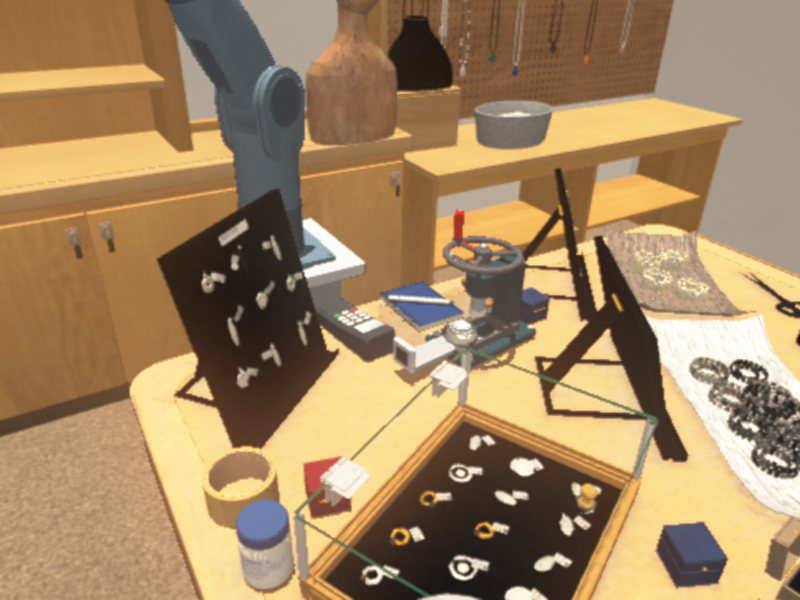

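The scene shows the press at about (465,240), with the slide's push plate at (412,330), the red handle at (438,203) and the terminal, notebook and easels around it. Next step is an enlarged crop and the 3D points.

```bash
cat > h.py <<'E'
import numpy as np, cv2
def cloud(s):
    K,T,z=s["intrinsics"],s["T"],s["range_z"]
    v,u=np.mgrid[:384,:512]
    P=np.stack([(u-K[0,2])/K[0,0]*z,(v-K[1,2])/K[1,1]*z,z],-1)@T[:3,:3].T+T[:3,3]
    P[z==0]=np.nan
    return P
def proj(s,p):
    K,T=s["intrinsics"],s["T"]
    c=T[:3,:3].T@(np.asarray(p)-T[:3,3]); return (K@c)[:2]/c[2]
E
python3 - <<'E'
from h import *
tiles=[]
for n,(u0,u1,v0,v1) in dict(scene=(190,350,100,230),side=(190,360,120,250)).items():
    s=dict(np.load(f"pics/{n}0.npz")); P=cloud(s); hsv=cv2.cvtColor(s["frame"],cv2.COLOR_BGR2HSV)
    sub=np.zeros((384,512),bool); sub[v0:v1,u0:u1]=1
    red=sub&((hsv[...,0]<6)|(hsv[...,0]>174))&(hsv[...,1]>150)&(P[...,2]>0.14)
    for a,b in ((.14,.17),(.185,.25)):
        m=red&(P[...,2]>a)&(P[...,2]<b)
        v,u=np.nonzero(m); print(n,'red',a,m.sum(),np.nanmedian(P[m],0).round(4) if m.any() else '',u.mean() if m.any() else '',v.mean() if m.any() else '',P[m][:,2].max() if m.any() else '')
    m=sub&(P[...,2]>.178)&(P[...,2]<.195)&~red
    q=P[m][:,:2]; 
    if len(q):
        (cx,cy),r=cv2.minEnclosingCircle(q.astype(np.float32)); print(n,'rim',len(q),cx,cy,r,np.median(P[m][:,2]))
    m=sub&(P[...,2]>.03)&(P[...,2]<.075)&(hsv[...,1]<50)&(hsv[...,2]>90)
    print(n,'plate-ish',m.sum(),P[m].min(0) if m.any() else '',P[m].max(0) if m.any() else '')
    c=cv2.resize(s["frame"][v0:v1,u0:u1],None,fx=4.5,fy=4.5,interpolation=cv2.INTER_CUBIC); cv2.imwrite(f"pics/{n}c.png",c)
E
```

```text
scene red 0.14 2 [0.4552 0.1608 0.1542] 272.0 139.5 0.1553112178466216
scene red 0.185 55 [0.4818 0.1607 0.2162] 280.76363636363635 130.74545454545455 0.24291075100116344
scene rim 758 0.46521568298339844 0.13645009696483612 0.25679105520248413 0.18648664044805036
scene plate-ish 1149 [ 0.35647886 -0.0302921   0.03001397] [0.58569117 0.34978214 0.07366643]
side red 0.14 0    
side red 0.185 76 [0.482  0.1615 0.2166] 293.2894736842105 143.56578947368422 0.2384582264151081
side rim 638 0.48370295763015747 0.06536023318767548 0.18579725921154022 0.1838019872830464
side plate-ish 1275 [ 0.03652431 -0.04441815  0.03000056] [0.70354851 0.35141036 0.07436503]
```

View pics/scenec.png

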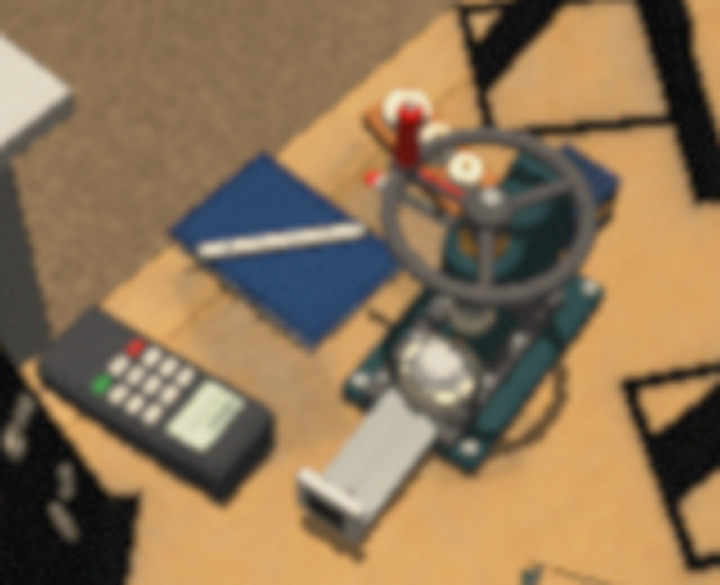

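View pics/sidec.png

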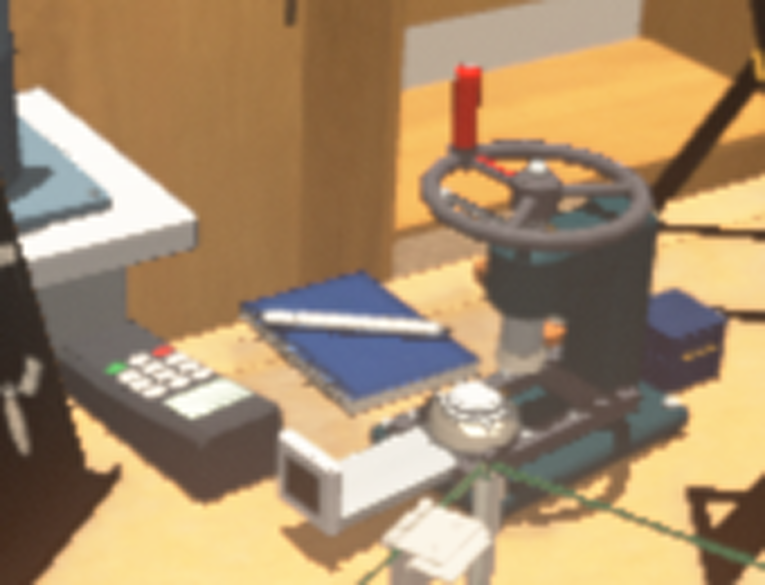

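The crops show the hub nut at scene-crop (490,195), the pointer tip at (373,178), and the push plate's top edge from (300,478) to (362,510). I'll fit the wheel circle and the plate from these.

Run:
```python
from h import *
from scipy.optimize import least_squares
for n in("scene","side"):
    s=dict(np.load(f"pics/{n}0.npz")); P=cloud(s); hsv=cv2.cvtColor(s["frame"],cv2.COLOR_BGR2HSV)
    near=np.hypot(P[...,0]-.54,P[...,1]-.15)<.12
    m=near&(P[...,2]>.176)&(P[...,2]<.192)
    q=P[m][:,:2]; f=lambda c:np.hypot(q[:,0]-c[0],q[:,1]-c[1])-.062
    r=least_squares(f,[.54,.15],loss='cauchy',f_scale=.004); print(n,'axis',r.x.round(4),m.sum(),np.abs(f(r.x)).mean())
    m=near&(P[...,2]>.193)&(P[...,2]<.201)&(hsv[...,1]<120); print('nut',m.sum(),np.median(P[m],0).round(4))
    # plate top
    m=(P[...,2]>.064)&(P[...,2]<.072)&(P[...,0]>.45)&(P[...,0]<.6)&(P[...,1]>-.1)&(P[...,1]<.08)&(hsv[...,1]<90)
    q=P[m]; print('plate top',len(q)); 
    if len(q)>4: print(cv2.minAreaRect(q[:,:2].astype(np.float32)), q[:,:2].mean(0))
    q=P[(np.abs(P[...,2]-.045)<.018)&(P[...,0]>.4)&(P[...,0]<.6)&(P[...,1]>-.06)&(P[...,1]<.06)]
    print('face-ish',len(q))
s=dict(np.load("pics/scene0.npz"));P=cloud(s)
def at(s,P,u,v,z): # ray at pixel to height z
    K,T=s["intrinsics"],s["T"]; d=T[:3,:3]@np.array([(u-K[0,2])/K[0,0],(v-K[1,2])/K[1,1],1]); return (T[:3,3]+d*(z-T[2,3])/d[2]).round(4)
c=lambda x,y:(190+(x+.5)/4.5-.5,100+(y+.5)/4.5-.5)
for nm,xy,z in(("nut",(490,197),.1985),("tip",(373,178),.152),("handletop",(409,106),.2395),("plateL",(300,475),.068),("plateR",(364,508),.068),("back",(437,361),.055),("plate front L top",(301,484),.068),("front R",(356,515),.068)):
    print(nm,at(s,P,*c(*xy),z),P[tuple(np.round(c(*xy)[::-1]).astype(int))].round(3))
```

```text
scene axis [0.5407 0.1728] 699 0.00982667382680098
nut 40 [0.5393 0.1724 0.1948]
plate top 53
((0.560634970664978, 0.011223211884498596), (0.0481458455324173, 0.009762352332472801), 7.070023059844971) [0.56143171 0.01106846]
face-ish 847
side axis [0.5408 0.1702] 672 0.011391503787818835
nut 17 [0.5394 0.1704 0.1966]
plate top 51
((0.5595138669013977, 0.00828107725828886), (0.049273669719696045, 0.010709337890148163), 5.126955032348633) [0.56126636 0.0082686 ]
face-ish 821
nut [0.5383 0.1738 0.1985] [0.536 0.175 0.197]
tip [0.4545 0.164  0.152 ] [0.455 0.161 0.155]
handletop [0.4763 0.1658 0.2395] [0.476 0.164 0.242]
plateL [0.5382 0.0053 0.068 ] [0.537 0.005 0.068]
plateR [0.5838 0.0157 0.068 ] [0.582 0.015 0.07 ]
back [0.5422 0.1371 0.055 ] [0.544 0.136 0.057]
plate front L top [0.543 0.001 0.068] [0.538 0.005 0.057]
front R [0.5834 0.0086 0.068 ] [0.583 0.01  0.067]
```

```bash
cat >> h.py <<'E'
from scipy.spatial.transform import Rotation as Rn
AX=np.array([.540,.1715]); YAW=np.radians(7.0)
def down(a):  # tool down, tool x at angle a
    c,s=np.cos(a),np.sin(a); return Rn.from_matrix(np.array([[c,s,0],[s,-c,0],[0,0,-1]])).as_rotvec()
def pw(x,y,z): # press -> world
    c,s=np.cos(YAW),np.sin(YAW); return np.array([AX[0]+c*x-s*y,AX[1]+s*x+c*y,z])
E
python3 - <<'E'
from h import *
from workcell import solve_ik, manip
s=dict(np.load("pics/scene0.npz"));P=cloud(s)
m=(P[...,2]>.1)&(P[...,2]<.32)&(P[...,1]<.0)&(P[...,0]>.2); q=P[m]; print('easel',len(q),q.min(0),q.max(0))
for a in range(100,320,40):
    k=q[(q[:,2]*1000>a)&(q[:,2]*1000<a+40)]
    if len(k): print(a,len(k),k.min(0).round(3),k.max(0).round(3))
print('start a',Rn.from_rotvec(manip.read_eef_rot()).as_matrix()[:,0])
for sgn in(90,-90):
    print('slide',sgn,[None if (j:=solve_ik(pw(0,-y,z),down(YAW+np.radians(sgn)))) is None else j.__array__().round(2).tolist() if hasattr(j,'__array__') else np.round(j,2).tolist() for y,z in((.2,.3),(.2,.04),(.144,.04))])
for off in range(-180,180,30):  # fixed tool angle IK everywhere on circle
    r=[]
    for th in range(0,360,30):
        p=pw(.062*np.cos(np.radians(th)),.062*np.sin(np.radians(th)),.205)
        j=solve_ik(p,down(np.radians(off))); r.append('--' if j is None else '%.1f'%j[6])
    print(off,r)
E
```

```text
easel 5672 [ 0.36808431 -0.33164049  0.10025344] [ 1.06447712 -0.00133463  0.29706283]
100 1288 [ 0.408 -0.307  0.1  ] [ 1.064e+00 -1.000e-03  1.400e-01]
140 1038 [ 0.4   -0.314  0.14 ] [ 1.062 -0.008  0.18 ]
180 882 [ 0.393 -0.319  0.18 ] [ 0.565 -0.096  0.22 ]
220 1056 [ 0.384 -0.326  0.22 ] [ 0.556 -0.1    0.26 ]
260 1408 [ 0.368 -0.332  0.26 ] [ 0.549 -0.109  0.297]
start a [ 9.01365269e-01  4.33059631e-01 -8.78034475e-05]
slide 90 [[0.39, 0.38, -0.55, 1.67, 0.21, 1.14, -0.09], [0.3, 0.73, -0.45, 1.86, 0.49, 0.67, -0.31], [0.23, 0.73, -0.48, 1.87, 0.52, 0.67, -0.44]]
slide -90 [[-0.8, 0.53, 1.1, 1.74, -0.5, 1.19, -2.58], [-0.75, 1.05, 1.08, 1.92, -1.16, 0.98, -2.11], [-0.85, 1.04, 1.08, 1.94, -1.17, 0.98, -2.2]]
-180 ['0.8', '0.8', '0.7', '0.6', '0.5', '0.5', '0.6', '0.7', '0.9', '0.9', '0.9', '0.9']
-150 ['1.2', '1.1', '1.1', '1.1', '1.1', '1.1', '1.2', '1.2', '1.3', '1.3', '1.3', '1.2']
-120 ['1.7', '1.7', '1.6', '1.6', '1.6', '1.6', '1.7', '1.7', '1.8', '1.8', '1.8', '1.8']
-90 ['2.2', '2.2', '2.1', '2.1', '2.1', '2.1', '2.2', '2.3', '2.3', '2.3', '2.3', '2.3']
-60 ['-2.4', '-2.4', '-2.5', '-2.5', '-2.5', '-2.5', '-2.4', '-2.4', '-2.3', '-2.3', '-2.3', '-2.3']
-30 ['-2.6', '-2.7', '-2.7', '-2.2', '-2.2', '-2.2', '-2.7', '-2.6', '-2.5', '-2.5', '-2.5', '-2.5']
0 ['-2.2', '-2.2', '-2.3', '-2.3', '-2.3', '-2.3', '-2.2', '-2.1', '-2.1', '-2.0', '-2.0', '-2.1']
30 ['-1.7', '-1.8', '-1.8', '-1.9', '-1.9', '-1.8', '-1.8', '-1.7', '-1.6', '-1.5', '-1.6', '-1.6']
60 ['-1.2', '-1.3', '-1.4', '-1.4', '-1.4', '-1.4', '-1.3', '-1.2', '-1.1', '-1.1', '-1.1', '-1.1']
90 ['-0.7', '-0.8', '-0.9', '-0.9', '-1.0', '-0.9', '-0.8', '-0.7', '-0.6', '-0.6', '-0.6', '-0.6']
120 ['-0.2', '-0.2', '-0.3', '-0.4', '-0.5', '-0.4', '-0.3', '-0.2', '-0.1', '-0.1', '-0.1', '-0.1']
150 ['0.3', '0.3', '0.2', '0.1', '0.0', '0.0', '0.1', '0.3', '0.4', '0.4', '0.4', '0.4']
```

Run:
```python
from h import *
from workcell import manip, solve_ik, snapshot
manip.grip(0.0,10)
p=np.array(manip.read_eef_pos()); manip.servo_line(p+[0,0,.26],rate=.25)
o=down(YAW+np.pi/2)
manip.reach(pw(0,-.193,.40),o)
manip.servo_line(pw(0,-.193,.045),rate=.2)
f0=np.array(manip.read_wrist_force()); print(manip.read_time(),manip.read_eef_pos(),f0)
d=pw(0,1,0)-pw(0,0,0); d/=np.linalg.norm(d)
y=-.193; contact=None
while y<-.155:
    y+=.003; manip.servo_line(pw(0,y,.045),rate=.05)
    f=-(np.array(manip.read_wrist_force())-f0)@d
    if contact is None and f>1.5: contact=y
print('contact',contact,'f at -155',f,manip.read_time())
while y<-.134 and f<15:
    y+=.001; manip.servo_line(pw(0,y,.045),rate=.03)
    f=-(np.array(manip.read_wrist_force())-f0)@d; print(round(y,3),round(f,1),end=' ')
print(manip.read_eef_pos(),manip.read_time())
manip.servo_line(pw(0,y-.03,.045),rate=.1)
manip.servo_line(pw(0,y-.05,.30),rate=.25)
s=snapshot("scene");np.savez("pics/scene1.npz",**s)
cv2.imwrite("pics/s1.png",cv2.resize(s["frame"][100:230,190:350],None,fx=4.5,fy=4.5,interpolation=cv2.INTER_CUBIC)); print(manip.read_time())
```

```text
6.8 [ 0.56420343 -0.02006458  0.04584723] [ 0.06681893 -1.30170576 -0.18357817]
contact None f at -155 0.7345589541025633 10.05
-0.153 0.5 -0.152 1.3 -0.151 1.4 -0.15 1.8 -0.149 1.0 -0.148 1.9 -0.147 1.1 -0.146 1.7 -0.145 2.2 -0.144 0.8 -0.143 1.3 -0.142 0.3 -0.141 3.7 -0.14 5.5 -0.139 7.2 -0.138 9.3 -0.137 12.6 -0.136 13.6 -0.135 15.0 -0.134 17.7 [0.55713702 0.03079326 0.0450631 ] 15.05
16.725
```

View pics/s1.png

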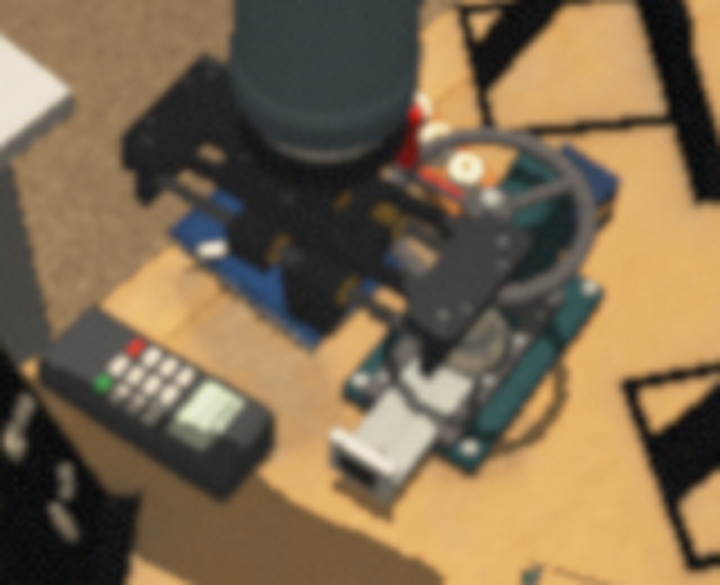

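The slide has gone in: its plate is now at crop (370,455), and the force ramp shows it met the stop. The wheel hasn't moved. I'll check the plate distance numerically, then start on the wheel, stopping early to check contact.

```bash
cat >> h.py <<'E'
W0=YAW+np.pi
def hpos(w,off=0,z0=.204,back=.018): # TCP behind handle when handle is at turn w
    ph=W0-w; t=ph-np.pi/2
    p=AX+.062*np.array([np.cos(ph),np.sin(ph)])-(back+off)*np.array([np.cos(t),np.sin(t)])
    return np.array([*p,z0-.012*max(w,0)/(2*np.pi)]), t
E
python3 - <<'E'
from h import *
from workcell import manip
s=dict(np.load("pics/scene1.npz"));P=cloud(s);hsv=cv2.cvtColor(s["frame"],cv2.COLOR_BGR2HSV)
m=(P[...,2]>.064)&(P[...,2]<.072)&(P[...,0]>.45)&(P[...,0]<.6)&(P[...,1]>-.03)&(P[...,1]<.08)&(hsv[...,1]<90)
r=cv2.minAreaRect(P[m][:,:2].astype(np.float32)); c=np.array(r[0])-AX
d=c@[np.sin(YAW),-np.cos(YAW)]; print('plate',m.sum(),r,'dist',d)
assert abs(d-.130)<.006
# behind handle, tool x opposite to the tangent (-x face pushes)
p,t=hpos(0,off=.03); o=down(t+np.pi)
manip.servo_line([*p[:2],.36],rate=.25,rotation=None)
manip.reach([*p[:2],.34],o)
manip.servo_line(p,rate=.2)
manip.pause(.2); f0=np.array(manip.read_wrist_force()); print(manip.read_time(),manip.read_eef_pos(),f0,manip.read_joints())
for off in np.arange(.025,-.011,-.005):
    p,t=hpos(0,off=off); manip.servo_line(p,rate=.05)
    f=np.array(manip.read_wrist_force())-f0; print(round(off,3),f.round(1))
print(manip.read_time())
from workcell import snapshot
s=snapshot("side"); np.savez("pics/side2.npz",**s)
cv2.imwrite("pics/s2.png",cv2.resize(s["frame"][60:230,190:360],None,fx=3.5,fy=3.5,interpolation=cv2.INTER_CUBIC))
E
```

```text
plate 52 ((0.5559113621711731, 0.04738197475671768), (0.048658132553100586, 0.009886602871119976), 7.354188442230225) dist 0.1251319755650227
21.0417 [0.48503135 0.11645834 0.20504069] [ 0.21853768  0.39259015 -0.10208501] [ 0.46827998  0.52693492 -1.02358245  1.92341351  0.53886199  0.9940127
  2.46058267]
0.025 [-0.6 -0.4 -0.7]
0.02 [-0.4 -0.4  0.5]
0.015 [ 0.6 -0.2 -0.8]
0.01 [-0.6  0.8 -0.6]
0.005 [ 0.3 -0.2 -0.2]
-0.0 [ 0.1 -0.7  0.4]
-0.005 [-0.8  0.3 -0.3]
-0.01 [-0.6 -1.2 -0.3]
23.0417
```

View pics/s2.png

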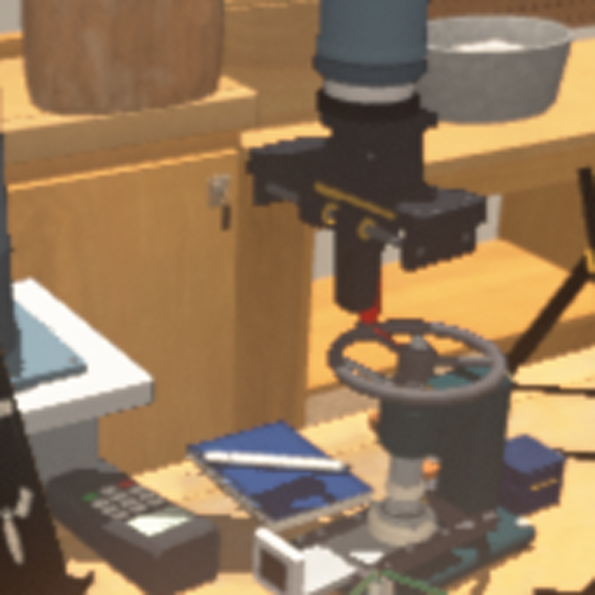

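The picture shows the shut fingers just behind the red handle, clear above the rim. The push goes to about 290°, rotating the tool with the wheel and watching the force.

```bash
sed -i 's/^AX=.*YAW/AX=np.array([.540,.1730]); YAW/' h.py
python3 - <<'E'
from h import *
from workcell import manip, snapshot
f0=np.array([.2,.4,-.1]); log=[]
for wd in range(5,291,9):
    w=np.radians(wd); p,t=hpos(w)
    try: manip.servo_line(p,rate=.06,rotation=down(t+np.pi))
    except manip.PlanningError as e: print('plan',wd,e); break
    f=np.array(manip.read_wrist_force())-f0; log.append((wd,*(f.round(1)),np.round(-f[:2]@[np.cos(t),np.sin(t)],1)))
    if np.linalg.norm(f)>18: print('FORCE'); break
print(*log[::3],log[-1],sep='\n'); print(manip.read_time(),manip.read_eef_pos(),p,manip.read_joints())
ims=[]
for n in("scene","side"):
    s=snapshot(n); np.savez(f"pics/{n}3.npz",**s); ims.append(s["frame"])
a=cv2.resize(ims[0][90:200,220:350],(400,338),interpolation=cv2.INTER_CUBIC);b=cv2.resize(ims[1][90:200,230:360],(400,338),interpolation=cv2.INTER_CUBIC)
cv2.imwrite("pics/s3.png",np.hstack([a,b]))
E
```

```text
(5, np.float64(-1.5), np.float64(0.0), np.float64(-0.3), np.float64(-0.1))
(32, np.float64(-0.0), np.float64(-0.4), np.float64(-0.7), np.float64(0.4))
(59, np.float64(0.0), np.float64(0.2), np.float64(-0.2), np.float64(-0.1))
(86, np.float64(-0.1), np.float64(0.2), np.float64(0.1), np.float64(0.1))
(113, np.float64(-0.4), np.float64(-0.0), np.float64(-0.1), np.float64(0.4))
(140, np.float64(-1.1), np.float64(-0.2), np.float64(0.9), np.float64(0.7))
(167, np.float64(0.4), np.float64(-0.2), np.float64(0.1), np.float64(-0.3))
(194, np.float64(0.1), np.float64(-0.4), np.float64(-0.3), np.float64(-0.4))
(221, np.float64(0.1), np.float64(-0.8), np.float64(-0.1), np.float64(-0.6))
(248, np.float64(-0.6), np.float64(-0.8), np.float64(1.2), np.float64(-0.9))
(275, np.float64(-0.2), np.float64(-0.2), np.float64(-0.1), np.float64(-0.2))
(284, np.float64(0.0), np.float64(-1.3), np.float64(0.1), np.float64(0.2))
33.1583 [0.55033061 0.1095357  0.1945563 ] [0.55030993 0.10926849 0.19453333] [-0.42735345  0.44235598  0.19564612  1.8271428  -0.10793348  0.88287921
 -1.86820455]
```

View pics/s3.png

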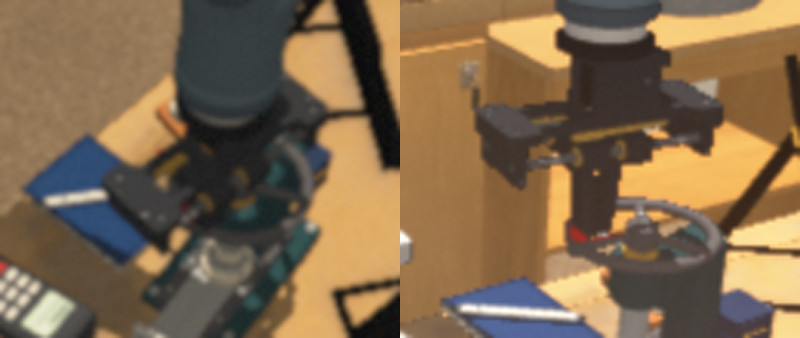

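Run:
```python
from h import *
for n in("scene","side"):
    s=dict(np.load(f"pics/{n}3.npz"));P=cloud(s);hsv=cv2.cvtColor(s["frame"],cv2.COLOR_BGR2HSV)
    m=((hsv[...,0]<6)|(hsv[...,0]>174))&(hsv[...,1]>140)&(np.hypot(P[...,0]-.54,P[...,1]-.173)<.11)&(P[...,2]>.13)
    v,u=np.nonzero(m)
    print(n,m.sum()); [print(u[i],v[i],P[v[i],u[i]].round(3)) for i in range(0,len(u),max(1,len(u)//10))]
    for wd in (0,270,284,300):
        ph=W0-np.radians(wd); print(wd,proj(s,[*(AX+.062*np.array([np.cos(ph),np.sin(ph)])),.20]).round(1),end=' ')
    print()
```

```text
scene 0
0 [280.1 133. ] 270 [286.3 158.7] 284 [282.  155.5] 300 [278.5 151. ] 
side 25
285 163 [0.528 0.105 0.191]
285 164 [0.529 0.104 0.189]
287 164 [0.55  0.095 0.2  ]
286 165 [0.535 0.103 0.189]
288 165 [0.552 0.097 0.197]
286 166 [0.536 0.103 0.186]
288 166 [0.539 0.107 0.187]
286 167 [0.535 0.104 0.183]
288 167 [0.54  0.106 0.184]
290 167 [0.543 0.111 0.185]
295 167 [0.532 0.135 0.174]
288 168 [0.541 0.106 0.182]
290 168 [0.54  0.113 0.18 ]
0 [293.1 148.2] 270 [291.8 162.2] 284 [288.3 159.9] 300 [286.  157.1]
```

The red line and handle sit at about −97° to −102° about the axis, so the wheel is near 285–289°, as commanded. I'll go on to a commanded 354° with a small orientation lag, then back off, lift and measure.

Run:
```python
from h import *
from workcell import manip, snapshot
f0=np.array([.2,.4,-.1]); log=[]
for wd in (291,298,305,312,319,326,333,340,347,354):
    w=np.radians(wd); p,t=hpos(w); n=t+np.radians(33)*(wd-284)/70
    e=np.array([np.cos(t),np.sin(t)]); en=np.array([np.cos(n),np.sin(n)])
    q=p.copy(); q[:2]+=.018*e-.018*en
    try: manip.servo_line(q,rate=.05,rotation=down(n+np.pi))
    except manip.PlanningError as ex: print('plan',wd,ex); break
    f=np.array(manip.read_wrist_force())-f0; log.append((wd,round(-f[:2]@e,1)))
    if np.linalg.norm(f)>18: print('FORCE'); break
    ql,enl=q,en
print(log,manip.read_eef_pos(),ql,manip.read_joints()[6])
r=ql.copy(); r[:2]-=.03*enl
manip.servo_line(r,rate=.1); manip.servo_line(r+[0,-.12,.2],rate=.25); 
r2=r+[-.0,-.2,.3]
try: manip.servo_line(r2,rate=.25)
except manip.PlanningError as ex: print(ex)
print(manip.read_time())
ims=[]
for n in("scene","side"):
    s=snapshot(n); np.savez(f"pics/{n}4.npz",**s); ims.append(s["frame"])
    P=cloud(s);hsv=cv2.cvtColor(s["frame"],cv2.COLOR_BGR2HSV)
    m=((hsv[...,0]<6)|(hsv[...,0]>174))&(hsv[...,1]>140)&(np.hypot(P[...,0]-.54,P[...,1]-.173)<.11)&(P[...,2]>.178)
    if m.any():
        c=np.median(P[m],0); print(n,m.sum(),c.round(4),'angle',np.degrees(np.arctan2(*(c[:2]-AX)[::-1])))
a=cv2.resize(ims[0][90:200,220:350],(400,338),interpolation=cv2.INTER_CUBIC);b=cv2.resize(ims[1][90:200,230:360],(400,338),interpolation=cv2.INTER_CUBIC)
cv2.imwrite("pics/s4.png",np.hstack([a,b]))
```

```text
[(291, np.float64(-1.2)), (298, np.float64(0.1)), (305, np.float64(0.2)), (312, np.float64(0.5)), (319, np.float64(0.8)), (326, np.float64(-0.3)), (333, np.float64(0.5)), (340, np.float64(0.6)), (347, np.float64(1.1)), (354, np.float64(0.5))] [0.49248229 0.14660441 0.19219392] [0.49253717 0.14654918 0.1922    ] -2.559964905550208
38.4167
scene 58 [0.4838 0.1528 0.2095] angle -160.20328418572174
side 76 [0.4841 0.1534 0.2043] angle -160.6549123599405
```

View pics/s4.png

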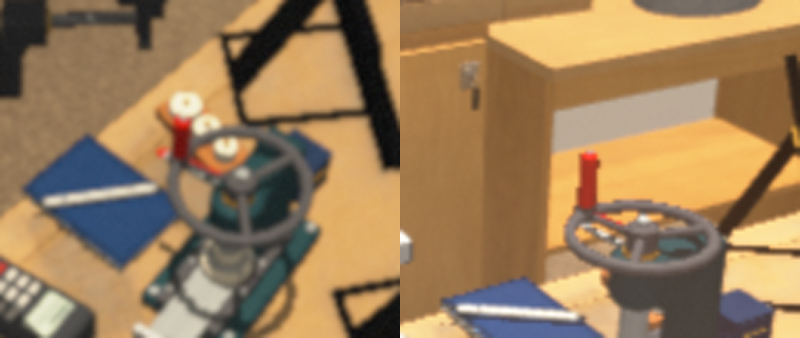

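After backing off, the red handle has come back close to the pointer (scene crop (182,138), tip at (162,152)). It stands about 8° short, at roughly 352°. One more small push finishes it, commanding 362° given the 2° lag.

Run:
```python
from h import *
from workcell import manip, snapshot
_,t0=hpos(np.radians(354)); n=t0+np.radians(33); en=np.array([np.cos(n),np.sin(n)])
def q(wd,off=0):
    p,t=hpos(np.radians(wd)); p[:2]+=.018*np.array([np.cos(t),np.sin(t)])-(.018+off)*en; return p
r=q(354,.03)
manip.servo_line(r+[0,-.12,.2],rate=.25,rotation=down(n+np.pi)); manip.servo_line(r,rate=.2)
manip.servo_line(q(350,.003),rate=.08)
for wd in (354,357,360,362): manip.servo_line(q(wd),rate=.03)
manip.pause(.3); print(manip.read_eef_pos(),q(362))
manip.servo_line(q(362,.035),rate=.1); r=q(362,.035); manip.servo_line(r+[0,-.12,.2],rate=.25); manip.servo_line(r+[0,-.2,.3],rate=.25)
print(manip.read_time()); ims=[]
for k in("scene","side"):
    s=snapshot(k); ims.append(s["frame"]); P=cloud(s);hsv=cv2.cvtColor(s["frame"],cv2.COLOR_BGR2HSV)
    m=((hsv[...,0]<6)|(hsv[...,0]>174))&(hsv[...,1]>140)&(np.hypot(P[...,0]-.54,P[...,1]-.173)<.11)&(P[...,2]>.178)
    c=np.median(P[m],0); print(k,m.sum(),c.round(4),'angle',np.degrees(np.arctan2(*(c[:2]-AX)[::-1])))
a=cv2.resize(ims[0][90:200,220:350],(400,338),interpolation=cv2.INTER_CUBIC);b=cv2.resize(ims[1][90:200,230:360],(400,338),interpolation=cv2.INTER_CUBIC)
cv2.imwrite("pics/s5.png",np.hstack([a,b]))
```

```text
[0.49110053 0.15519856 0.19192558] [0.49118405 0.15509249 0.19193333]
44.625
scene 53 [0.4816 0.1603 0.2057] angle -167.74669658917023
side 76 [0.4813 0.1615 0.2061] angle -168.88802868076303
```

View pics/s5.png

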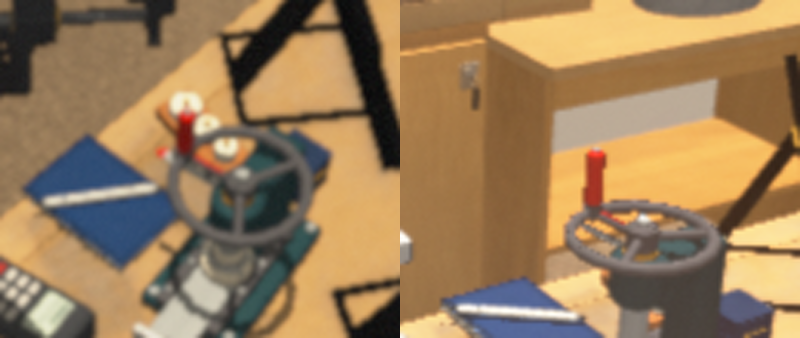

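The handle is back over the pointer. Its measured angle is −167.7° and −168.9° in the two views, against −168.0° and −168.8° at the start. The slide is home and the robot is clear.

```bash
python3 -c "
from workcell import order
print(order.job_done())"
```

```text
the job is handed in; nothing more can be done
None
```

I pushed the slide home, pushed the wheel one full turn so the handle is back over the pointer (within about 0.3° of its start by camera), and handed the job in at about 45 s; the verdict was not shown, and I did not measure how far the watch back went down.

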